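Garage remote back into the valet case

TASK

Put the small garage remote back into its own cutout in the valet case: lay it buttons up on the black rubber seat, lying along the cutout, press it down until the tight seat bottoms, and let go. Leave the long blinds remote where it is and do not knock over the glass diffuser jar.

Things in the scene. Friction and masses are not known exactly. Their poses are not given: they have to be found in the camera images.
- remote_center (a point): Garage remote: loose stubby white plastic block, 72 mm long (x) x 40 wide (y) x 26 high (z), about 70 g, a large and a small round grey button on top, lying buttons up. Point: its centre, 13 mm above its underside. Lies beside the blinds remote (white too, but long and flat) and a stainless trinket box (70 x 58 x 40 mm).
- cutout_floor (a point): Centre of the floor of the remote's cutout, 6 mm above the slab; z up, x along the cutout (90 x 58 mm, straight walls, 22 mm deep from the grey insert's top). The remote goes in with its x along this x, either way round. It is the short, wide cutout nearest the -y edge of the fixed, flat valet case (190 x 260 mm, dark wooden rim 30 mm high), the only one with a black seat in it.
- jar_center (a point): Diffuser jar: loose round glass jar, 74 mm in diameter and 110 mm high with its stopper, standing on the slab beyond both remotes. Point: its centre, 55 mm above its underside; z is its upright axis.
- seat (a joint): How far the black rubber seat, a 5 mm plate that fills the cutout and grips its walls, has been pressed down: 0 at the start (its top 6 mm below the insert's top, 16 mm above the cutout's floor), 0.011 m bottomed. It carries the remote, gives way under about 7 to 15 N and stays where it is left. With the seat bottomed the remote's top stands 31 mm above the cutout's floor.
- blind_center (a point): Blinds remote, to be left alone: loose, flat, white plastic, 150 mm long (x) x 42 wide (y) x 18 high (z), three square grey buttons in a row. Point: its centre, 9 mm above its underside.
Not all that is in view belongs to the job. What is shaped like the part that bears remote_center but purple or turquoise is not meant.

How it is judged:
By the outcome, as a careful person would: the job done as asked, in the order asked, and still so for the second after the job is handed in, with the robot touching nothing.
It also fails if it takes over 45 s, if anything falls off the work surface, if the arm or the gripper's body presses on something with over 40 N, if the wrist force passes 120 N, or if a joint passes its speed limit or range.

ROBOT

A 7-joint arm with a two-finger parallel gripper is mounted at the origin on the work surface. World frame = base frame: x ahead of the robot, y to its left, z up, the work surface at z = 0. Lengths are in m, angles in rad, forces in N, time in s.
With the tool pointing down it reaches from about 0.35 to 0.9 m from the base axis. Payload 19.9 kg.
Tool frame: the origin (TCP) lies between the finger pads; the fingertips stand 17 mm ahead of it and the grasp point (between the pads) lies 2 mm behind it; z points along the fingers, y is the line along which they close (so a half turn about z gives the same grasp; the last joint's range is limited). The gripper opens to 94 mm and grips with 3 to 60 N. Pads are 16 mm wide; open, the fingers measure 119 mm over their backs; the gripper's body (75 mm by 177 mm) begins 78 mm behind the grasp point.
Start: joints at [1.256, 0.417, -0.01, 1.614, 0.005, 1.111, -0.053], TCP at [0.168, -0.602, 0.222] pointing down, gripper open.
Joint ranges: [-2.81, 2.81], [-0.39, 2.02], [-1.27, 1.25], [0.06, 2.57], [-1.19, 4.33], [0.19, 2], [-2.82, 2.82]. Speed limits (rad/s): [1.89, 1.89, 2.39, 2.39, 3.01, 3.01, 3.01].

INTERFACE

Orientations are given as [roll, pitch, yaw] about the fixed x, y, z axes, in that order (R = Rz(yaw) Ry(pitch) Rx(roll)).
In Python, from plant import manip gives the robot as it stands. The module is installed in compiled form; this text tells all that it offers.
- The arm moves only by the tool send_rows, never from a script. Its argument "plan" is one flat list of numbers, 7 for each row, row after row: the turn, a rotation vector about the tool's x, y, z as a fraction of full scale, then the shift along the tool's x, y, z as a fraction of full scale, then the closure, from -1 (fully open) to 1 (shut), so that 0 is half open. In form: [ax, ay, az, x, y, z, fingers, ax, ay, az, x, y, z, fingers, ...]. A call has 1 to 10 rows; each row is the pose to reach, as a shift and turn from the pose commanded when the call began, along the tool's axes at that moment; what a row does not reach only later rows make up. Full scale, the value 1, is 0.12 m for a shift and 90 degrees for a turn. A row lasts 1/10 s, in which the tool goes at most 50 mm and 8.59 degrees, less where a joint would pass 70% of its speed; a pose out of reach is approached as far as the arm can. A call with a number of a shift or a turn outside -1 to 1 is refused whole. A call with a gripper value outside its range is refused whole. The fingers move at their own pace and stop on an object; the grip force is fixed at half the most. Time passes only in rows, so rows that repeat a pose let the fingers close. It gives the time, the measured TCP pose, the force, the opening and the grip force at its end, in the units of the state.
- manip.state(): the state, without advancing time (a new reading comes with each control period).
- manip.snapshot(name): name is "scene" or "top" or "wrist"; returns the picture (420x560x3 uint8, red, green, blue); there is no depth.
- manip.camera_params(name): a dict with "K" (3x3 intrinsics, pixels), "k1" (the pictures are not rectified: a ray, as slopes to the right and down, at radius r is drawn at 1 + k1 r^2 times it, then the intrinsics apply), "R" (3x3) and "t" (3): a world point X has camera coordinates R X + t. Camera axes: x right, y down, z forward; pixel columns grow to the right and rows downward; lengths in m; the calibration is good to about 2 mm. A picture is of the moment at which its call begins: read the wrist's pose just before it. camera_params takes no time and is no camera call; for the wrist camera it gives the pose at the moment of the call.
- manip.close_job(): hands the job in; it is judged then, once.
The state is a dict: "t": time; "qpos": joint angles; "qd": joint speeds; "effort": joint torques, N m; "eef_pos": TCP position; "ee_rot": TCP orientation; "ft_force": force on the tool from outside, world axes, zero at the start; "moment": the same for the moment, N m; "grip_width": finger opening in m; "gripper_force": force on a finger pad.
Only numpy, scipy, OpenCV 4.12 (cv2) and the standard library are available. Lean on these libraries where they do the work, as an engineer would, in place of code of your own. Each camera call takes 0.05 s, during which the arm holds its last target. There are 200 camera calls.

## Working session

There is one attempt and no reset: what is moved stays moved. The work goes in short steps, Python scripts to look and compute and a tool call to move; the robot and the scene stay as the last step left them, time stands still between calls to the robot, and variables do not carry over. Pictures are saved under pics/ and viewed, at most 10 in all, crops included, and the job is handed in when it is done.

Besides the shell and the picture viewer there is one more tool, called after "Emit:" as name(argument=value, ...) on one line, values as JSON. send_rows: Moves the arm, as the interface text tells. Its arguments: {"type":"object","properties":{"plan":{"type":"array"}},"required":["plan"]}

```bash
mkdir -p pics; python3 - <<'E'
from plant import manip
import cv2,numpy as np
for n in("scene","top"):
    im=manip.snapshot(n);cv2.imwrite(f"pics/{n}0.png",im[:,:,::-1]);np.save(f"pics/{n}0.npy",im)
    p=manip.camera_params(n);print(n,p)
s=manip.state();print({k:np.round(s[k],4) for k in("t","eef_pos","ee_rot","grip_width","ft_force")})
E
```

```text
scene {'K': array([[432.77640503,   0.        , 273.19300145],
       [  0.        , 432.77640503, 209.42110725],
       [  0.        ,   0.        ,   1.        ]]), 'k1': -0.07891819219706876, 'R': array([[ 0.50049973,  0.8656118 ,  0.01470502],
       [ 0.50134098, -0.27594576, -0.82006778],
       [-0.70580256,  0.41781593, -0.57207744]]), 't': array([-0.25928424, -0.2810484 ,  1.44042107])}
top {'K': array([[525.60287513,   0.        , 281.6974789 ],
       [  0.        , 525.60287513, 211.99476783],
       [  0.        ,   0.        ,   1.        ]]), 'k1': -0.13197629194831212, 'R': array([[ 0.00472388, -0.99957588, -0.02873561],
       [-0.9964295 , -0.00228275, -0.08439809],
       [ 0.0842967 ,  0.02903169, -0.99601768]]), 't': array([-0.04986972,  0.63663133,  0.9130361 ])}
{'t': np.float64(0.1), 'eef_pos': array([ 0.1683, -0.6016,  0.2219]), 'ee_rot': array([-3.1405e+00,  1.0000e-04,  2.7280e-01]), 'grip_width': np.float64(0.0939), 'ft_force': array([-1.0394, -0.4134, -1.1476])}
```

View pics/scene0.png

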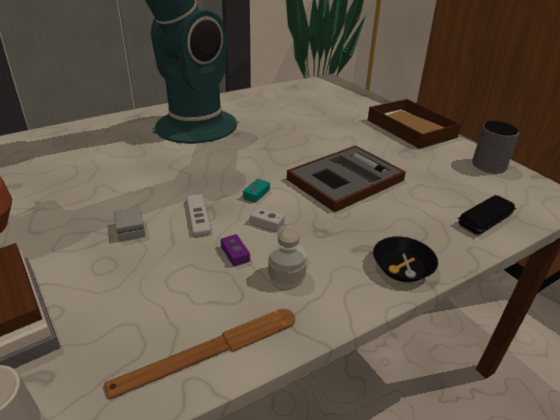

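View pics/top0.png

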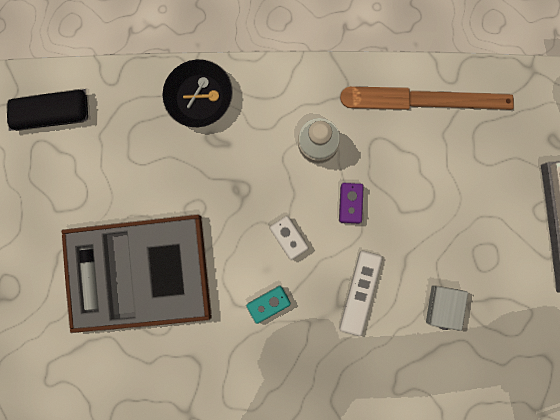

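The remote is at about (290,237) in the top view and (267,219) in the scene view. The black seat is at (166,271) top and (331,179) scene. The jar is at (318,138) top. The purple and turquoise blocks are decoys.

```bash
cat > h.py <<'E'
import numpy as np,cv2
def ray(p,px):
    K,k1=p["K"],p["k1"]
    u=cv2.undistortPoints(np.float64(px).reshape(-1,1,2),K,np.array([k1,0,0,0.])).reshape(-1,2)
    d=np.c_[u,np.ones(len(u))]@p["R"]; return -p["R"].T@p["t"],d
def plane(p,px,z):
    c,d=ray(p,px); return (c+d*((z-c[2])/d[:,2:]))[:,:2]
def tri(p1,a,p2,b):
    c1,d1=ray(p1,[a]);c2,d2=ray(p2,[b]);d1,d2=d1[0],d2[0]
    s=np.linalg.lstsq(np.c_[d1,-d2],c2-c1,rcond=None)[0]
    A,B=c1+s[0]*d1,c2+s[1]*d2; return (A+B)/2,np.linalg.norm(A-B)
def blobs(m,box,amin=12):
    x0,y0,x1,y1=box; k=np.zeros(m.shape,np.uint8); k[y0:y1,x0:x1]=m[y0:y1,x0:x1]
    n,l,st,c=cv2.connectedComponentsWithStats(k,connectivity=4)
    return [(int(st[i,4]),c[i],cv2.findContours((l==i).astype(np.uint8),cv2.RETR_EXTERNAL,cv2.CHAIN_APPROX_NONE)[0][0].reshape(-1,2)) for i in range(1,n) if st[i,4]>=amin]
def rect(p,cn,z):
    (c,s,a)=cv2.minAreaRect(np.float32(plane(p,cn,z))*1000)
    b=np.array(cv2.boxPoints((c,s,a)));e=max(b[1]-b[0],b[2]-b[1],key=np.linalg.norm)
    return np.round(c,1),np.round(sorted(s),1),round(np.degrees(np.arctan2(e[1],e[0]))%180,1)
E
python3 - <<'E'
from plant import manip
from h import *
P={n:manip.camera_params(n) for n in("scene","top")}
I={n:np.load(f"pics/{n}0.npy") for n in P}
box={"top":dict(rem=(262,208,322,266),seat=(143,238,190,303)),"scene":dict(rem=(244,202,290,236),seat=(308,165,352,192))}
for n in P:
    hsv=cv2.cvtColor(I[n],cv2.COLOR_RGB2HSV)
    x0,y0,x1,y1=box[n]["rem"]; print(n,"px remote/bg",hsv[(y0+y1)//2,x0:x1:4].tolist()[:16])
    white=((hsv[...,1]<35)&(hsv[...,2]>110)).astype(np.uint8)
    for a,c,cn in blobs(white,box[n]["rem"],60): print("white",a,c,rect(P[n],cn,.026), cv2.minAreaRect(cn))
    hull=np.zeros(white.shape,np.uint8)
    b=max(blobs(white,box[n]["rem"],60),key=lambda t:t[0],default=None)
    if b:
        cv2.fillConvexPoly(hull,cv2.convexHull(b[2]),1)
        for a,c,cn in blobs(((hull>0)&(hsv[...,2]<130)).astype(np.uint8),box[n]["rem"]): print("btn",a,c,plane(P[n],c,.026))
    for a,c,cn in blobs((hsv[...,2]<40).astype(np.uint8),box[n]["seat"],60): print("seat",a,c,rect(P[n],cn,.022))
    print(hsv[271 if n=="top" else 179,slice(140,215,4) if n=="top" else slice(295,360,4),2])
E
```

```text
scene px remote/bg [[18, 51, 141], [18, 55, 129], [14, 44, 87], [16, 44, 87], [15, 44, 93], [15, 41, 125], [14, 40, 146], [16, 41, 148], [16, 40, 147], [15, 40, 140], [18, 51, 121], [19, 54, 138]]
seat 333 [330.34834835 178.69069069] (array([526.7, 165.6]), array([53.2, 82.8]), np.float32(6.6))
[34 39 72 76 77 77 29 21 22 23 24 22 34 68 77 78 77]
top px remote/bg [[21, 49, 184], [19, 48, 187], [19, 48, 185], [21, 49, 191], [20, 30, 202], [19, 33, 208], [18, 34, 173], [17, 35, 199], [16, 34, 200], [18, 36, 201], [18, 46, 95], [19, 48, 118], [18, 49, 189], [18, 47, 188], [19, 48, 187]]
white 482 [287.55186722 238.6120332 ] (array([591.8, -60.5]), array([37.9, 69.1]), np.float32(33.2)) ((288.82562255859375, 237.23048400878906), (38.817771911621094, 21.285573959350586), 57.094757080078125)
btn 68 [284.95588235 231.82352941] [[ 0.60137797 -0.05360418]]
btn 28 [292.89285714 243.78571429] [[ 0.5801352  -0.06781178]]
seat 1507 [165.67684141 270.4379562 ] (array([531.2, 161.5]), array([56.8, 88.7]), np.float32(6.4))
[104 103  98  30  28  28  28  28  27  29  22 105 105 102 104  76  46 133
 126]
```

Emit:
send_rows(plan=[0, 0, 0, 0.92, -0.68, 0, -1, 0, 0, 0, 0.92, -0.68, 0, -1, 0, 0, 0, 0.92, -0.68, 0, -1, 0, 0, 0, 0.92, -0.68, 0, -1])

```text
t: 0.5
eef_pos: [0.2564, -0.4897, 0.2225]
ee_rot: [-3.141, -0.001, 0.279]
ft_force: [0.5, -1.4, 0.9]
grip_width: 0.0939
gripper_force: 0.0
```

Emit:
send_rows(plan=[0, 0, 0, 0.92, -0.68, 0, -1, 0, 0, 0, 0.92, -0.68, 0, -1, 0, 0, 0, 0.92, -0.68, 0, -1, 0, 0, 0, 0.92, -0.68, 0, -1])

```text
t: 0.9
eef_pos: [0.34, -0.3816, 0.2225]
ee_rot: [-3.141, -0.001, 0.279]
ft_force: [-0.7, -0.6, 0.5]
grip_width: 0.0941
gripper_force: 0.0
```

Emit:
send_rows(plan=[0, 0, 0, 0.92, -0.68, 0, -1, 0, 0, 0, 0.92, -0.68, 0, -1, 0, 0, 0, 0.92, -0.68, 0, -1, 0, 0, 0, 0.92, -0.68, 0, -1])

```text
t: 1.3
eef_pos: [0.4239, -0.2734, 0.2224]
ee_rot: [-3.141, -0.001, 0.279]
ft_force: [0.4, -0.5, 0.6]
grip_width: 0.0942
gripper_force: 0.0
```

Emit:
send_rows(plan=[0, 0, 0, 0.92, -0.68, 0, -1, 0, 0, 0, 0.92, -0.68, 0, -1, 0, 0, 0, 0.92, -0.68, 0, -1, 0, 0, 0, 0.92, -0.68, 0, -1])

```text
t: 1.7
eef_pos: [0.5079, -0.1651, 0.2222]
ee_rot: [-3.14, -0.001, 0.278]
ft_force: [-0.9, -0.4, -0.2]
grip_width: 0.0943
gripper_force: 0.0
```

Emit:
send_rows(plan=[0, 0, -0.2, 0.5, -0.4, 0, -1, 0, 0, -0.2, 0.5, -0.4, 0, -1, 0, 0, -0.2, 0.5, -0.4, 0, -1, 0, 0, -0.2, 0.5, -0.4, 0, -1])

```text
t: 2.1
eef_pos: [0.5503, -0.1074, 0.222]
ee_rot: [-3.141, 0.001, 0.586]
ft_force: [-0.6, -0.9, -0.6]
grip_width: 0.0939
gripper_force: 0.0
```

```bash
python3 - <<'E'
from plant import manip
import cv2,numpy as np,pickle
p=manip.camera_params("wrist");im=manip.snapshot("wrist");cv2.imwrite("pics/w1.png",im[:,:,::-1]);np.save("pics/w1.npy",im);pickle.dump(p,open("pics/w1.pkl","wb"))
print(p,-p["R"].T@p["t"])
E
```

```text
{'K': array([[338.38858648,   0.        , 281.77572157],
       [  0.        , 338.38858648, 208.7930266 ],
       [  0.        ,   0.        ,   1.        ]]), 'k1': -0.029742481401989703, 'R': array([[ 5.53474723e-01, -8.32865819e-01, -5.09182895e-04],
       [-8.05220655e-01, -5.35259345e-01,  2.55180585e-01],
       [-2.12803732e-01, -1.40825999e-01, -9.66893277e-01]]), 't': array([-0.39436809,  0.35834463,  0.49329056])} [ 0.61179334 -0.06718025  0.38531593]
```

View pics/w1.png

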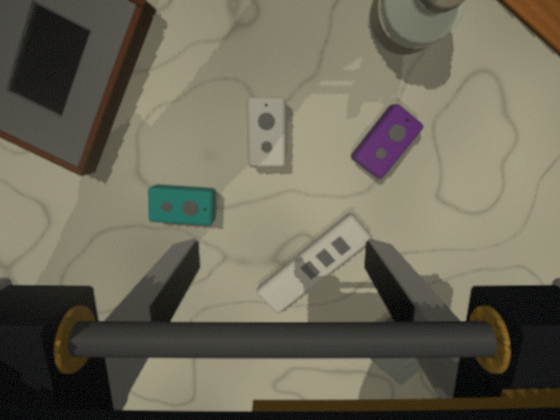

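The wrist view shows the remote at (267,132), with buttons at (266,121) and (266,147), and the seat at about (48,58). I'll triangulate these with the top view.

```bash
python3 - <<'E'
from plant import manip
from h import *
import pickle
im=np.load("pics/w1.npy");p=pickle.load(open("pics/w1.pkl","rb"));T=manip.camera_params("top")
hsv=cv2.cvtColor(im,cv2.COLOR_RGB2HSV);v=hsv[...,2]
print(v[132,236:300:4],hsv[132,236:300:4,1],v[58,0:110:6])
b=blobs(((hsv[...,1]<32)&(v>100)).astype(np.uint8),(238,88,296,176),100)
for a,c,cn in b: print("white",a,c,rect(p,cn,.026))
bt=[]
for a,c,cn in blobs((v<112).astype(np.uint8),(254,108,278,157),20): print("btn",a,c,plane(p,c,.026));bt.append(c)
for q,c in zip(((284.96,231.82),(292.89,243.79)),bt): print("tri btn",tri(T,q,p,c))
for a,c,cn in blobs((v<35).astype(np.uint8),(2,0,95,120),200): print("seat",a,c,rect(p,cn,.022),"tri",tri(T,(165.68,270.44),p,c))
E
```

```text
[145 144 144 134 150 157 154 152 154 157 154 153 121 115 140 166] [46 48 48 36 34 34 36 32 35 34 33 35 34 49 51 49] [77 76 73 42 31 29 25 24 28 26 26 32 25 31 84 83 82 84 85]
btn 215 [266.        120.9255814] [[ 0.60166072 -0.05418826]]
btn 82 [266.23170732 146.47560976] [[ 0.57996715 -0.06854388]]
tri btn (array([ 0.60156775, -0.05375528,  0.02109277]), np.float64(0.0005188692547245859))
tri btn (array([ 0.5801139 , -0.06817922,  0.02806564]), np.float64(0.0007172934352109027))
seat 4890 [48.91206544 58.03844581] (array([530.2, 163.8]), array([57.6, 88.7]), np.float32(6.5)) tri (array([0.53215272, 0.16137975, 0.02461206]), np.float64(0.002754329585463152))
```

Emit:
send_rows(plan=[0, 0, 0, 0.508, -0.133, 0.4, -1, 0, 0, 0, 0.508, -0.133, 0.8, -1, 0, 0, 0, 0.508, -0.133, 0.8, -1, 0, 0, 0, 0.508, -0.133, 0.8, -1, 0, 0, 0, 0.508, -0.133, 0.8, -1])

```text
t: 2.65
eef_pos: [0.5924, -0.0606, 0.1272]
ee_rot: [3.141, 0.0, 0.585]
ft_force: [0.5, 0.4, -0.4]
grip_width: 0.0937
gripper_force: 0.0
```

```bash
python3 - <<'E'
from plant import manip
import cv2
im=manip.snapshot("wrist");cv2.imwrite("pics/w2.png",im[:,:,::-1]);s=manip.state();print(s["eef_pos"],s["ee_rot"])
E
```

```text
[ 0.59271634 -0.06063843  0.12783457] [ 3.14024808e+00 -6.82122769e-04  5.84680235e-01]
```

View pics/w2.png

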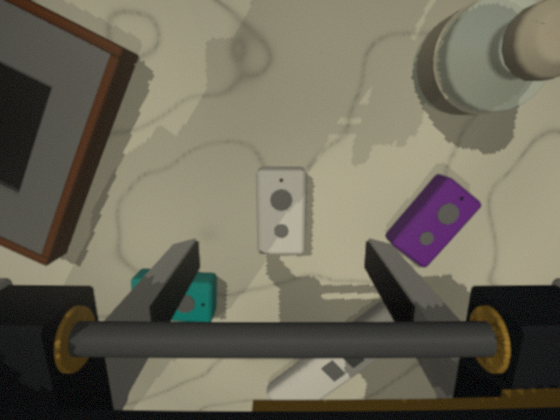

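The remote is centred between the fingers, at (281,210), and the descent is clear of the turquoise block and the jar.

Emit:
send_rows(plan=[0, 0, 0, 0, 0, 0.3, -1, 0, 0, 0, 0, 0, 0.6, -1, 0, 0, 0, 0, 0, 0.75, -1, 0, 0, 0, 0, 0, 0.845, -1, 0, 0, 0, 0, 0, 0.845, -1])

```text
t: 3.2
eef_pos: [0.5924, -0.0599, 0.0252]
ee_rot: [3.141, 0.0, 0.586]
ft_force: [-0.7, -0.0, 0.7]
grip_width: 0.0937
gripper_force: 0.0
```

Emit:
send_rows(plan=[0, 0, 0, 0, 0, 0, 1, 0, 0, 0, 0, 0, 0, 1, 0, 0, 0, 0, 0, 0, 1, 0, 0, 0, 0, 0, 0, 1, 0, 0, 0, 0, 0, 0, 1, 0, 0, 0, 0, 0, 0, 1, 0, 0, 0, 0, 0, 0, 1, 0, 0, 0, 0, 0, 0, 1])

```text
t: 4.0
eef_pos: [0.5925, -0.0591, 0.025]
ee_rot: [-3.142, 0.0, 0.587]
ft_force: [0.7, -0.3, 1.6]
grip_width: 0.04
gripper_force: 30.0
```

Emit:
send_rows(plan=[0, 0, 0, 0, 0, -0.2, 1, 0, 0, 0, 0, 0, -0.5, 1, 0, 0, 0, 0, 0, -0.8, 1, 0, 0, 0, 0, 0, -0.8, 1])

```text
t: 4.4
eef_pos: [0.5947, -0.0591, 0.1255]
ee_rot: [3.138, -0.005, 0.587]
ft_force: [0.1, -0.4, -0.6]
grip_width: 0.0398
gripper_force: 30.0
```

Emit:
send_rows(plan=[0, 0, 0, 0.1, -0.3, 0, 1, 0, 0, 0, 0.2, -0.6, 0, 1, 0, 0, 0, 0.3, -0.911, 0, 1, 0, 0, 0, 0.3, -0.911, 0, 1])

```text
t: 4.8
eef_pos: [0.5604, 0.0573, 0.1209]
ee_rot: [-3.14, -0.001, 0.594]
ft_force: [-1.1, -1.0, -0.6]
grip_width: 0.0396
gripper_force: 30.0
```

Emit:
send_rows(plan=[0, 0, 0.075, 0.1, -0.3, 0, 1, 0, 0, 0.15, 0.2, -0.6, 0, 1, 0, 0, 0.225, 0.3, -0.8, 0, 1, 0, 0, 0.301, 0.3, -0.911, 0, 1, 0, 0, 0.301, 0.3, -0.911, 0, 1])

```text
t: 5.3
eef_pos: [0.5304, 0.1645, 0.1207]
ee_rot: [-3.141, 0.001, 0.115]
ft_force: [0.1, 0.2, -1.0]
grip_width: 0.0398
gripper_force: 30.0
```

```bash
python3 - <<'E'
from plant import manip
import cv2,numpy as np,pickle
p=manip.camera_params("wrist");im=manip.snapshot("wrist");cv2.imwrite("pics/w3.png",im[:,:,::-1]);np.save("pics/w3.npy",im);pickle.dump(p,open("pics/w3.pkl","wb"))
s=manip.state();print(s["eef_pos"],s["ee_rot"])
E
```

```text
[0.53112214 0.1629178  0.1207484 ] [3.14122435e+00 3.99619866e-04 1.17994358e-01]
```

View pics/w3.png

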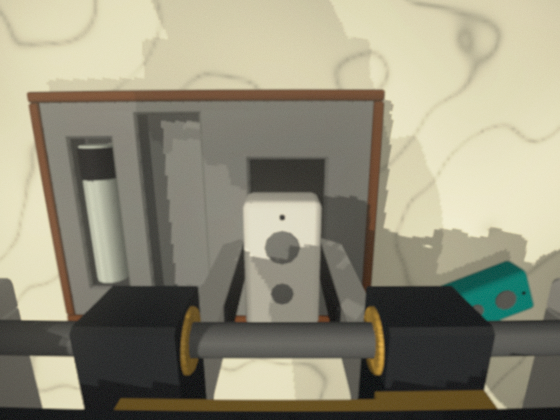

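The remote is held level and aligned with the cutout. The seat's far edge is at columns 248–326, row 158, and the remote's far top edge is at row 195. I'll check the offset numerically.

```bash
python3 - <<'E'
from h import *
import pickle
im=np.load("pics/w3.npy");p=pickle.load(open("pics/w3.pkl","rb"));v=cv2.cvtColor(im,cv2.COLOR_RGB2HSV)[...,2]
print(v[175,236:340:2]);print(v[145:200:2,287]);print(v[215,230:340:2])
for a,c,cn in blobs((v<50).astype(np.uint8),(235,145,340,200),200):
    x,y,w,h=cv2.boundingRect(cn);print(x,y,w,h); print(plane(p,[(x,y+10),(x+w-1,y+10),(x+w/2,y)],.022), plane(p,[(x,y+10),(x+w-1,y+10),(x+w/2,y)],.028))
# remote top at z=.121-.025+.026
z=.1217
print("remote top pts",plane(p,[(244,215),(321,215),(282,195),(282,217),(282,247),(282,293)],z))
E
```

```text
[124 122 125 122 122 109  91  70  58  59  59  58  57  59  58  62  59  58
  57  57  59  56  60  54  55  58  58  55  56  56  58  59  54  54  55  57
  54  55  57  55  56  56  58  56  76 110 117 120 120 121 122 121]
[120 122 122 118 122 119  99  69  50  54  54  58  58  53  55  55  58  55
  61  59  61  60  62  78 130 144 148 154]
[142 140 140 142 138 139 158 207 219 224 226 227 225 226 225 226 226 226
 226 225 226 226 225 224 219 152 119 175 223 225 225 225 225 225 224 226
 224 225 224 224 225 223 223 206 185 148  79  79  82  81  84  85  81  84
  82]
remote top pts [[0.55581251 0.1858265 ]
 [0.56025002 0.14767151]
 [0.56813957 0.16817883]
 [0.55697251 0.16687751]
 [0.54110183 0.16502803]
 [0.5151546  0.16200416]]
```

```bash
python3 - <<'E'
from h import *
import pickle
p=pickle.load(open("pics/w3.pkl","rb"))
q=plane(p,[(250,175),(325,175),(287,159)],.022);a=np.radians(6.5);x=np.array([np.cos(a),np.sin(a)]);y=np.array([-x[1],x[0]])
c=np.array([.5311,.1635]);print(q,(q-c)@x,(q-c)@y)
E
```

```text
[[0.55930825 0.19222073]
 [0.56608192 0.13404389]
 [0.57499838 0.16501026]] [0.03127821 0.03142252 0.04378716] [ 0.02534284 -0.03322683 -0.00346888]
```

Emit:
send_rows(plan=[0, 0, 0, 0, 0.02, 0.2, 1, 0, 0, 0, 0, 0.02, 0.4, 1, 0, 0, 0, 0, 0.02, 0.5, 1, 0, 0, 0, 0, 0.02, 0.57, 1, 0, 0, 0, 0, 0.02, 0.6, 1, 0, 0, 0, 0, 0.02, 0.6, 1])

```text
t: 5.95
eef_pos: [0.5318, 0.1603, 0.0491]
ee_rot: [-3.142, 0.0, 0.115]
ft_force: [-0.8, -0.2, -0.4]
grip_width: 0.0397
gripper_force: 30.0
```

```bash
python3 - <<'E'
from plant import manip
import cv2,numpy as np
a=manip.snapshot("scene")[130:230,250:420];b=manip.snapshot("wrist")
a=cv2.resize(a,(560,330));b=b[100:,:,:][:250]
cv2.imwrite("pics/c4.png",np.vstack([a,b])[:,:,::-1])
s=manip.state();print(s["eef_pos"],s["ft_force"])
E
```

```text
[0.53205398 0.16050543 0.04972167] [-0.35305752 -0.07141365  0.18376813]
```

View pics/c4.png

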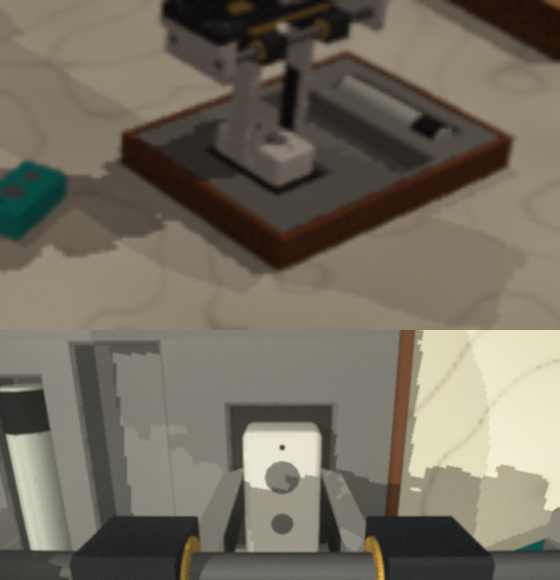

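The remote is centred in the cutout: cutout columns 227–337, remote columns 244–321. I'll lower it slightly, release, rise and close the fingers.

Emit:
send_rows(plan=[0, 0, 0, 0, 0, 0.015, 1, 0, 0, 0, 0, 0, 0.015, 1, 0, 0, 0, 0, 0, 0.015, -0.2, 0, 0, 0, 0, 0, 0.015, -0.2, 0, 0, 0, 0, 0, 0.015, -0.2, 0, 0, 0, 0, 0, 0.015, -0.2, 0, 0, 0, 0, 0, -0.15, -0.2, 0, 0, 0, 0, 0, -0.4, -0.2, 0, 0, 0, 0, 0, -0.4, -0.2])

```text
t: 6.95
eef_pos: [0.5333, 0.1611, 0.1002]
ee_rot: [-3.141, -0.005, 0.114]
ft_force: [0.4, 0.3, -0.0]
grip_width: 0.0564
gripper_force: 0.0
```

Emit:
send_rows(plan=[0, 0, 0, 0, 0, 0, 1, 0, 0, 0, 0, 0, 0, 1, 0, 0, 0, 0, 0, 0, 1, 0, 0, 0, 0, 0, 0, 1, 0, 0, 0, 0, 0, 0, 1, 0, 0, 0, 0, 0, 0, 1, 0, 0, 0, 0, 0, 0, 1])

```text
t: 7.65
eef_pos: [0.5316, 0.1605, 0.097]
ee_rot: [-3.141, 0.0, 0.114]
ft_force: [-0.3, 0.3, -0.3]
grip_width: 0.0033
gripper_force: 0.0
```

```bash
python3 - <<'E'
from plant import manip
import cv2,numpy as np
b=manip.snapshot("wrist")
cv2.imwrite("pics/c5.png",b[:,:,::-1])
s=manip.state();print(s["eef_pos"],s["ft_force"])
E
```

```text
[0.53157764 0.1604376  0.09699813] [-0.40030131  0.10558273  0.32663526]
```

View pics/c5.png

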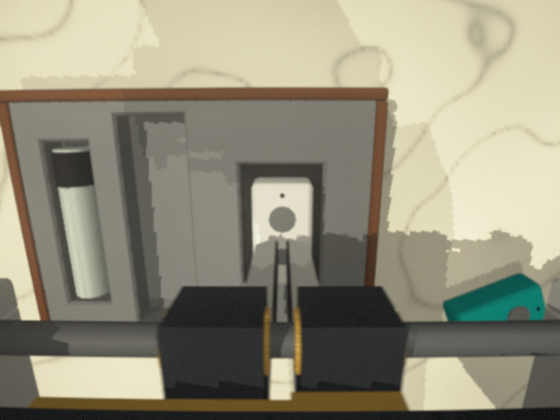

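The remote lies straight on the seat with the closed fingers over its centre. Now I'll press.

Emit:
send_rows(plan=[0, 0, 0, 0, 0, 0.12, 1, 0, 0, 0, 0, 0, 0.2, 1, 0, 0, 0, 0, 0, 0.24, 1, 0, 0, 0, 0, 0, 0.26, 1, 0, 0, 0, 0, 0, 0.275, 1, 0, 0, 0, 0, 0, 0.29, 1, 0, 0, 0, 0, 0, 0.305, 1, 0, 0, 0, 0, 0, 0.32, 1, 0, 0, 0, 0, 0, 0.32, 1])

```text
t: 8.6
eef_pos: [0.5313, 0.1604, 0.0586]
ee_rot: [3.141, 0.001, 0.114]
ft_force: [-0.9, 0.5, -0.6]
grip_width: 0.0007
gripper_force: 0.0
```

Emit:
send_rows(plan=[0, 0, 0, 0, 0, 0.01, 1, 0, 0, 0, 0, 0, 0.02, 1, 0, 0, 0, 0, 0, 0.03, 1, 0, 0, 0, 0, 0, 0.035, 1, 0, 0, 0, 0, 0, 0.035, 1])

```text
t: 9.1
eef_pos: [0.5317, 0.1605, 0.0546]
ee_rot: [-3.142, -0.0, 0.114]
ft_force: [-2.9, -0.1, 3.8]
grip_width: 0.0001
gripper_force: 1.9
```

Emit:
send_rows(plan=[0, 0, 0, 0, 0, 0.01, 1, 0, 0, 0, 0, 0, 0.015, 1, 0, 0, 0, 0, 0, 0.015, 1])

```text
t: 9.4
eef_pos: [0.5319, 0.1606, 0.0541]
ee_rot: [3.141, -0.001, 0.114]
ft_force: [-11.4, -3.4, 30.3]
grip_width: 0.0003
gripper_force: 15.1
```

At 30 N and TCP z 0.054 m, which is the predicted depth, the seat has bottomed. I'll retreat and check.

Emit:
send_rows(plan=[0, 0, 0, 0, 0, -0.05, 1, 0, 0, 0, 0, 0, -0.3, 1, 0, 0, 0, 0, 0, -0.7, 1, 0, 0, 0, 0, 0, -1, 1, 0, 0, 0, 0, 0, -1, 1])

```text
t: 9.9
eef_pos: [0.5339, 0.1613, 0.1775]
ee_rot: [-3.14, -0.007, 0.114]
ft_force: [1.0, 1.0, -0.4]
grip_width: 0.0005
gripper_force: 0.0
```

Emit:
send_rows(plan=[0, 0, 0, -0.4, 0, -0.3, 1, 0, 0, 0, -0.8, 0, -0.3, 1, 0, 0, 0, -0.8, 0, -0.3, 1, 0, 0, 0, -0.8, 0, -0.3, 1])

```text
t: 10.3
eef_pos: [0.4358, 0.1493, 0.2091]
ee_rot: [3.141, -0.001, 0.114]
ft_force: [0.8, 0.8, 0.1]
grip_width: 0.0007
gripper_force: 0.0
```

```bash
python3 - <<'E'
from plant import manip
from h import *
P={n:manip.camera_params(n) for n in("top","wrist")};I={n:manip.snapshot(n) for n in P}
a=I["wrist"];b=cv2.resize(I["top"][110:345,50:400],(560,376))[:180+196]
cv2.imwrite("pics/c6.png",np.vstack([a[:220],b])[:,:,::-1]);np.save("pics/w6.npy",a)
import pickle;pickle.dump(P,open("pics/p6.pkl","wb"));np.save("pics/t6.npy",I["top"])
E
```

```text
(no output)
```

View pics/c6.png

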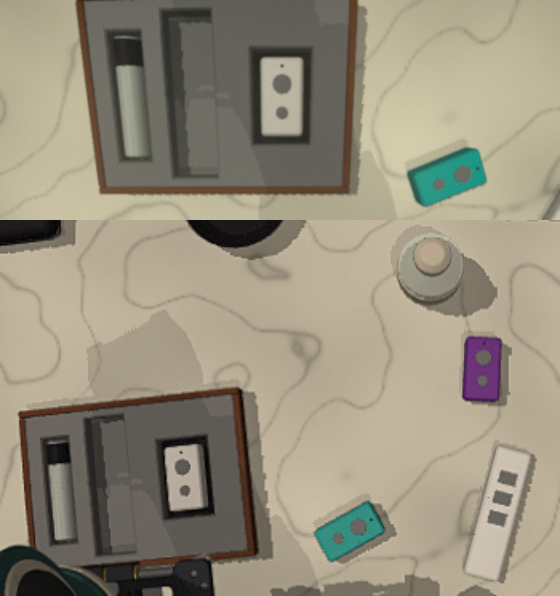

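The remote sits centred and square in its cutout. The jar and the blinds remote are undisturbed, and the arm is clear.

```bash
python3 -c "
from plant import manip
print(manip.close_job())"
```

```text
the job is handed in; nothing more can be done
None
```

The garage remote is back in its cutout, buttons up and pressed until the seat bottomed (30 N at the expected depth); the arm has let go and backed off, the blinds remote and jar were left untouched, and the job was handed in at about 10 s, with no verdict returned.

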